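Snap the food box lid shut

ROBOT

A 6-joint arm with a two-finger parallel gripper is mounted at the origin on a cart in front of the work surface, level with it; the furniture and walls round the work are solid. World frame = base frame: x ahead of the robot, y to its left, z up, the work surface at z = 0. Lengths are in m, angles in rad, forces in N, time in s.
With the tool pointing down it reaches from about 0.35 to 0.775 m from the base axis. Payload 5.5 kg.
Tool frame: the origin (TCP) lies at the very end of the fingers, on their centre line; the grasp point (between the pads) lies env.hold_point_z behind it (env.hold_point_z is the distance from the TCP to the grasp point, in m); z points along the fingers, y is the line along which they close (so a half turn about z gives the same grasp; the last joint's range is limited). The gripper opens to 85 mm and grips with 20 to 120 N. Pads are 22 mm wide; open, the fingers measure 114 mm over their backs; the gripper's body (76 mm by 85 mm) begins 54 mm behind the grasp point. The pads swing forward as they close: fully open they stand 13 mm farther back than shut.
Start: joints at [-1.398, 0.313, 0.046, 1.304, 0, 1.431], TCP at [0.177, -0.547, 0.231] pointing down, gripper open.
Joint ranges: [-2.76, 2.76], [-0.86, 1.69], [-1.03, 1.26], [-2.2, 2.34], [-1.47, 1.5], [-3.14, 3.14]. Speed limits (rad/s): [2.57, 2.57, 3.14, 3.14, 3.14, 3.14].

INTERFACE

Orientations are given as a unit quaternion [w, x, y, z].
In Python, from workcell import env gives the robot as it stands.
- The arm moves only by the tool carry_out, never from a script. Its argument "steps" is a list of rows, each a list of 3 entries, a list of its own where there are three numbers: the turn, a rotation vector about the tool's x, y, z in degrees, then the shift along the tool's x, y, z in cm, then the closure in counts, from 0 (fully open) to 255 (shut). A call has exactly 8 rows; each row is the pose to reach, as a shift and turn from the pose commanded when the call began, along the tool's axes at that moment; what a row does not reach only later rows make up. A row lasts 1/8 s, in which the tool goes at most 62.5 mm and 10.7 degrees, less where a joint would pass 70% of its speed; a pose out of reach is approached as far as the arm can. A call with a gripper value outside its range is refused whole. The fingers move at their own pace and stop on an object; "force" is the grip in N (left out, the last holds). Time passes only in rows, so rows that repeat a pose let the fingers close, or fill a call up. It gives the time, the measured TCP pose, the force, the opening and the grip force at its end, in the units of the state.
- env.get_state(): the state, without advancing time (a new reading comes with each control period).
- env.read_camera(name): name is "side" or "top" or "wrist"; returns (picture, depth): 480x640x3 uint8, red, green, blue; 480x640 float32, m along the optical axis (not along the pixel's ray), 0 where there is no reading.
- env.get_calibration(name): a dict with "fx", "fy", "cx", "cy" (pixels), "origin" and "orientation" of the camera in the world. Camera axes: x right, y up, looking along -z (the intrinsics and any distortion apply to the point x, -y, -z); pixel columns grow to the right and rows downward; lengths in m; the calibration is good to about 2 mm. The wrist camera is an equidistant fisheye: a pixel r from the principal point sees the ray r / f radians off the axis. A picture is of the moment at which its call begins: read the wrist's pose just before it. get_calibration takes no time and is no camera call; for the wrist camera it gives the pose at the moment of the call.
- env.hand_in(): hands the job in; it is judged then, once.
The state is a dict: "clock": time; "joint_pos": joint angles; "qvel": joint speeds; "tau": joint torques, N m; "tcp_pos": TCP position; "orientation": TCP orientation; "wrist_force": force on the tool from outside, world axes, zero at the start; "ft_torque": the same for the moment, N m; "finger_gap": finger opening in m; "grip_force": force on a finger pad.
Only numpy, scipy, OpenCV 4.12 (cv2) and the standard library are available. Lean on these libraries where they do the work, as an engineer would, in place of code of your own. Each camera call takes 0.05 s, during which the arm holds its last target. There are 200 camera calls.

TASK

The lid lies on the white food box but the four sections of its rim are still sprung up. With the fingertips, press down the rim section by section (each has a white thumb mark) until all four have clicked shut and stay flat, then leave it. Only press: do not crush, lift or tip the box, let it stand where it is, and leave the things around it alone.

Things in the scene. Friction and masses are not known exactly. Their poses are not given: they have to be found in the camera images.
- foodbox: White plastic food box with a blue lid; 110 (its x) x 150 mm (its y), lid 119 x 159, 78 mm high to the fixed middle panel (white inlay); about 1 kg, loose on the cooktop. Origin: centre of underside, z up; yaw within 0.5. Round the panel the rim is four blue sections, 28 mm wide, hinged along the panel edge: 31 mm (front, back) or 51 mm (left, right) from the centre, 76 mm up.
- rim_front (a joint): Hinge of the lid-rim section on the long near side (-x of the box), 157 mm long: about 0 = sprung up (outer edge about 8 mm high of shut), 0.30 rad = shut, flat with the middle panel. Over-centre snap: pressing on its white mark takes about 6 to 10 N, past about 0.15 rad it snaps shut by itself and stays; released earlier it springs up again.
- rim_front_mark (a point): Top of the white thumb mark (12 mm disc) at the middle of the section rim_front, 20 mm outward (-x of the box) from its hinge; moves with it: 84 mm above the box's underside when sprung up, 78 mm when shut. Press here, straight down.
- rim_back (a joint): Hinge of the lid-rim section on the long far side (+x of the box), 157 mm long: about 0 = sprung up (outer edge about 8 mm high of shut), 0.30 rad = shut, flat with the middle panel. Over-centre snap: pressing on its white mark takes about 6 to 10 N, past about 0.15 rad it snaps shut by itself and stays; released earlier it springs up again.
- rim_back_mark (a point): Top of the white thumb mark (12 mm disc) at the middle of the section rim_back, 20 mm outward (+x of the box) from its hinge; moves with it: 84 mm above the box's underside when sprung up, 78 mm when shut. Press here, straight down. A microwave hangs over the back of the cooktop, underside about 0.27 m up: keep the wrist clear of it.
- rim_left (a joint): Hinge of the lid-rim section on the short side at +y of the box, 60 mm long: about 0 = sprung up (outer edge about 8 mm high of shut), 0.30 rad = shut, flat with the middle panel. Over-centre snap: pressing on its white mark takes about 6 to 10 N, past about 0.15 rad it snaps shut by itself and stays; released earlier it springs up again.
- rim_left_mark (a point): Top of the white thumb mark (12 mm disc) at the middle of the section rim_left, 20 mm outward (+y of the box) from its hinge; moves with it: 84 mm above the box's underside when sprung up, 78 mm when shut. Press here, straight down.
- rim_right (a joint): Hinge of the lid-rim section on the short side at -y of the box, 60 mm long: about 0 = sprung up (outer edge about 8 mm high of shut), 0.30 rad = shut, flat with the middle panel. Over-centre snap: pressing on its white mark takes about 6 to 10 N, past about 0.15 rad it snaps shut by itself and stays; released earlier it springs up again.
- rim_right_mark (a point): Top of the white thumb mark (12 mm disc) at the middle of the section rim_right, 20 mm outward (-y of the box) from its hinge; moves with it: 84 mm above the box's underside when sprung up, 78 mm when shut. Press here, straight down.
- mug: Bystander: teal ceramic mug, 86 mm across, 94 mm high; loose, origin at the centre of its underside. Leave it alone.
- salt: Bystander: salt shaker, 44 mm across, 90 mm high; loose, origin at the centre of its underside. Leave it alone.
- tin: Bystander: low round food tin, 86 mm across, 40 mm high; loose, origin at the centre of its underside. Leave it alone.
- tumbler: Bystander: grey metal tumbler, 68 mm across, 104 mm high; loose, origin at the centre of its underside. Leave it alone.
- spoon: Bystander: metal teaspoon lying flat, 139 mm long; loose, origin at the centre of its underside. Leave it alone.

How it is judged:
By the outcome, as a careful person would: the job done as asked, in the order asked, and still so for the second after the job is handed in, with the robot touching nothing.
It also fails if it takes over 42 s, if anything falls off the work surface, if the arm or the gripper's body presses on something with over 40 N, if the wrist force passes 120 N, or if a joint passes its speed limit or range.

## Working session

There is one attempt and no reset: what is moved stays moved. The work goes in short steps, Python scripts to look and compute and a tool call to move; the robot and the scene stay as the last step left them, time stands still between calls to the robot, and variables do not carry over. Pictures are saved under pics/ and viewed, at most 10 in all, crops included, and the job is handed in when it is done.

Besides the shell and the picture viewer there is one more tool, called as name(argument=value, ...) on one line, values as JSON. carry_out: Moves the arm, as the interface text tells. Its arguments: {"type":"object","properties":{"steps":{"type":"array","items":{"type":"array"}},"force":{"type":"number"}},"required":["steps"]}

```bash
mkdir -p pics
python3 - <<'E'
from workcell import env
import cv2,numpy as np
s=env.get_state();print(s['clock'],s['tcp_pos'],s['orientation'],s['wrist_force'],s['finger_gap'],env.hold_point_z)
for n in['top','side']:
    p,d=env.read_camera(n);cv2.imwrite(f'pics/{n}0.png',p[:,:,::-1]);np.savez(f'{n}0.npz',d=d,p=p)
    print(n,env.get_calibration(n))
E
```

```text
0.0 [ 0.17685628 -0.54658574  0.23042027] [-9.10926414e-04  9.87794864e-01  1.55757753e-01 -1.53212156e-05] [-0.69310437 -0.20953526 -0.3010628 ] 0.08534787989268122 0.0187
top {'fx': 565.8163651379853, 'fy': 565.8163651379853, 'cx': 311.4935476747478, 'cy': 240.6059111799359, 'origin': array([0.36399866, 0.06120621, 1.17555795]), 'orientation': array([-0.70113111, -0.05014652,  0.04335688,  0.70994413])}
side {'fx': 436.6640801640871, 'fy': 436.6640801640871, 'cx': 320.0793713673216, 'cy': 231.63489653105623, 'origin': array([0.4009408 , 0.77013719, 0.66534075]), 'orientation': array([-0.09257822, -0.03558576,  0.42912071,  0.89778524])}
```

View pics/top0.png

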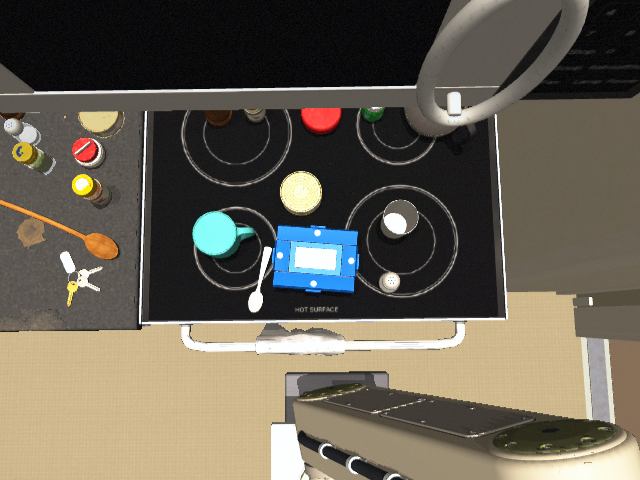

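View pics/side0.png

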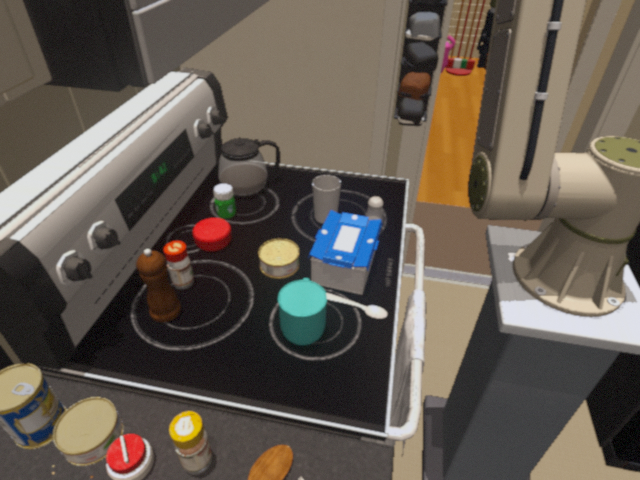

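```bash
cat > h.py <<'E'
import numpy as np,cv2
from scipy.spatial.transform import Rotation as R
def q2R(q): return R.from_quat([q[1],q[2],q[3],q[0]])
def world(c,u,v,d=None,z=None):
    ray=q2R(c['orientation']).apply([(u-c['cx'])/c['fx'],-(v-c['cy'])/c['fy'],-1.])
    o=np.array(c['origin']); k=d if z is None else (z-o[2])/ray[2]
    return o+k*ray
E
python3 - <<'E'
from h import *
from workcell import env
c=env.get_calibration('top');f=np.load('top0.npz');d=f['d'];p=f['p']
for n,u,v in [('front',314,284),('back',317,233),('left',281,257),('right',351,260),('panel',316,259),('surf',320,305),('mug',213,234),('tumb',400,217),('salt',390,281),('tin',301,192),('spoon',262,280),('mw',300,85),('mw',300,95),('mw',300,103),('mw',150,95),('mw',300,60)]:
    print(n,d[v,u].round(3),world(c,u,v,d=d[v,u]).round(4))
im=cv2.resize(p[210:310,250:380,::-1],None,fx=6,fy=6,interpolation=cv2.INTER_CUBIC);cv2.imwrite('pics/crop0.png',im)
s=env.get_state();print(q2R(s['orientation']).as_matrix().round(3))
E
```

```text
front 1.088 [0.4248 0.067  0.0863]
back 1.105 [0.5244 0.0599 0.0822]
left 1.097 [0.478  0.1303 0.0849]
right 1.094 [ 0.4704 -0.0051  0.0853]
panel 1.105 [0.4741 0.0626 0.0759]
surf 1.168 [3.862e-01 5.560e-02 2.000e-04]
mug 1.091 [0.5229 0.2605 0.0975]
tumb 1.182 [ 0.5667 -0.1139  0.0087]
salt 1.083 [ 0.4286 -0.0786  0.0901]
tin 1.165 [0.6171 0.0917 0.0346]
spoon 1.174 [0.4392 0.1753 0.0018]
mw 0.611 [0.6115 0.0768 0.5918]
mw 0.631 [0.6086 0.0774 0.5712]
mw 0.658 [0.6096 0.0782 0.5447]
mw 0.63 [0.61   0.2444 0.5742]
mw 0.553 [0.6119 0.075  0.6512]
[[ 0.951  0.308 -0.   ]
 [ 0.308 -0.951  0.002]
 [ 0.    -0.002 -1.   ]]
```

View pics/crop0.png

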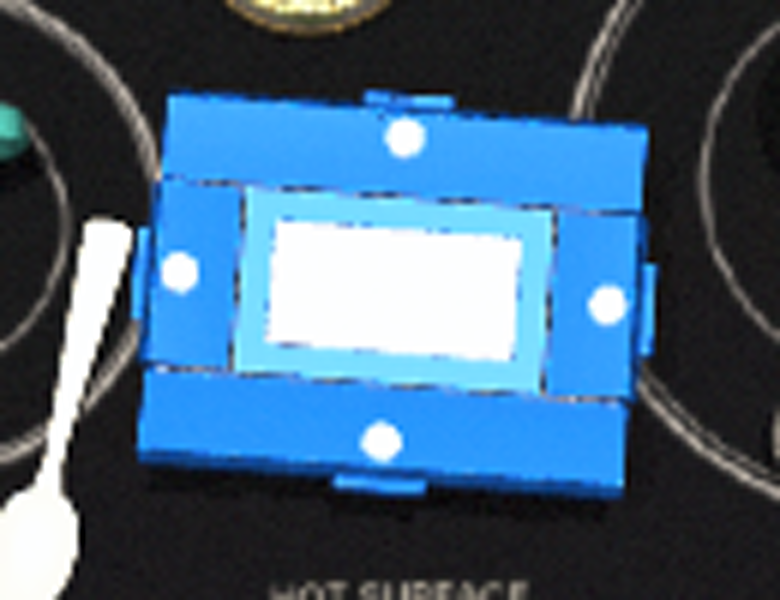

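```bash
cat >> h.py <<'E'
def go(s,p): return (q2R(s['orientation']).inv().apply(np.array(p)-s['tcp_pos'])*100).round(2)
E
python3 - <<'E'
from h import *
from workcell import env
c=env.get_calibration('top');d=np.load('top0.npz')['d']
M={n:world(c,u,v,z=.084) for n,u,v in [('front',313.5,283.5),('back',317.5,233),('left',280,255.3),('right',351.2,260.8)]}
for n in M: print(n,M[n].round(4))
fb=M['back']-M['front'];lr=M['left']-M['right']
print(np.linalg.norm(fb),np.linalg.norm(lr),np.arctan2(fb[1],fb[0]),np.arctan2(-lr[0],lr[1]),(M['back']+M['front'])/2,(M['left']+M['right'])/2)
for cn in['top','side']:
    cc=env.get_calibration(cn);dd=np.load(cn+'0.npz')['d']
    P=np.array([world(cc,u,v,d=dd[v,u]) for v in range(0,480,4) for u in range(0,640,4) if dd[v,u]>0])
    m=(P[:,0]>.45)&(P[:,2]>.2)&(abs(P[:,1]-.06)<.3);Q=P[m]
    if len(Q):print(cn,Q.min(0).round(3),Q[Q[:,2]<.4].min(0) if (Q[:,2]<.4).any() else '')
s=env.get_state();a=M['right'].copy();a[2]=.13;print(go(s,a))
E
```

```text
front [0.4259 0.068  0.084 ]
back [0.5242 0.059  0.084 ]
left [0.4814 0.1323 0.084 ]
right [ 0.4689 -0.0055  0.084 ]
0.09863582472582261 0.13841190362484193 -0.09141405036187994 -0.09031640992145613 [0.47505341 0.06346538 0.084     ] [0.47515989 0.06338279 0.084     ]
top [ 0.575 -0.24   0.529] 
side [ 0.608 -0.24   0.2  ] [ 0.8868873  -0.23974169  0.20023895]
[ 44.44 -42.48  10.13]
```

carry_out(steps=[[[0, 0, 3], [5, -5, 2], 255], [[0, 0, 6], [10, -10, 3], 255], [[0, 0, 9], [15, -15, 4], 255], [[0, 0, 12], [20, -20, 4], 255], [[0, 0, 15], [25, -25, 4], 255], [[0, 0, 18], [30, -29, 4], 255], [[0, 0, 21], [35, -34, 4], 255], [[0, 0, 23.1], [40, -39, 4], 255]], force=40)

```text
clock: 1.1
tcp_pos: [0.409, -0.1065, 0.1913]
orientation: [0.0, 0.999, -0.046, 0.0]
wrist_force: [0.4, -0.7, -0.5]
finger_gap: -0.0003
grip_force: 0.0
```

Run:
```python
from h import *
from workcell import env
s=env.get_state();print(s['clock'],s['tcp_pos'],s['joint_pos'],s['wrist_force'],s['finger_gap']);print(q2R(s['orientation']).as_matrix().round(3))
print(go(s,[.4687,-.0066,.110]))
```

```text
1.1 [ 0.40897499 -0.10651885  0.19130496] [-4.45171076e-01  3.69042662e-02 -3.91002181e-01  1.14242990e+00
 -9.17667085e-05  2.78841776e+00] [ 0.35145464 -0.72757611 -0.53103353] -0.0002749129537083803
[[ 0.996 -0.092  0.   ]
 [-0.092 -0.996 -0.   ]
 [ 0.     0.    -1.   ]]
[  5.03 -10.5    8.13]
```

carry_out(steps=[[[0, 0, -10], [0, -1, 0], 255], [[0, 0, -20], [1, -3, 0], 255], [[0, 0, -30], [2, -5, 1], 255], [[0, 0, -40], [3, -7, 2], 255], [[0, 0, -50], [4, -9, 3], 255], [[0, 0, -60], [5, -10.5, 4], 255], [[0, 0, -70], [5, -10.5, 5], 255], [[0, 0, -80], [5, -10.5, 6], 255]])

```text
clock: 2.1
tcp_pos: [0.4674, -0.008, 0.1306]
orientation: [-0.0, 0.792, 0.61, -0.0]
wrist_force: [0.4, 0.4, -0.3]
finger_gap: -0.0
grip_force: 0.0
```

Run:
```python
from h import *
from workcell import env
s=env.get_state();print(s['clock'],s['tcp_pos'],s['joint_pos'],s['wrist_force'],s['finger_gap']);print(q2R(s['orientation']).as_euler('zyx',degrees=True))
print(go(s,[.4687,-.0066,.090]))
p,d=env.read_camera('wrist');cv2.imwrite('pics/w1.png',p[:,:,::-1])
```

```text
2.1 [ 0.4673742  -0.00795814  0.13056585] [-1.88920835e-01  1.66294851e-01 -4.01336843e-01  1.00418027e+00
 -1.46949914e-04  1.64023231e+00] [ 0.38494117  0.36353065 -0.27344524] -4.4303921503705806e-05
[-7.51972475e+01 -5.87373514e-02 -1.79997341e+02]
[0.17 0.1  4.06]
```

View pics/w1.png

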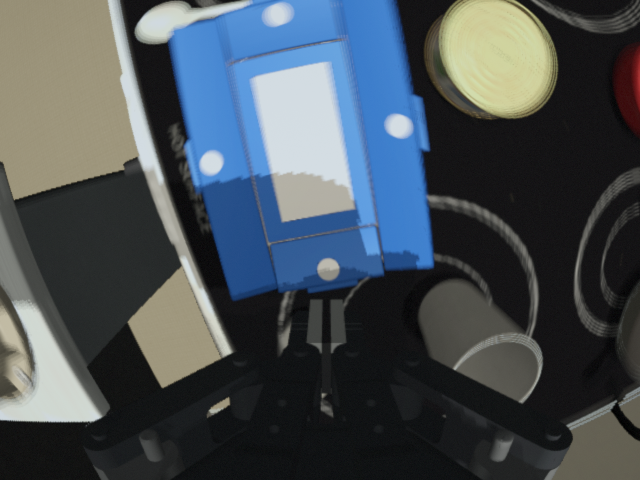

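Run:
```python
from h import *
from workcell import env
c=env.get_calibration('wrist');s=env.get_state()
def fw(u,v,z):
    x,y=(u-c['cx']),-(v-c['cy']);r=np.hypot(x,y);th=r/c['fx']
    ray=q2R(c['orientation']).apply([np.sin(th)*x/r,np.sin(th)*y/r,-np.cos(th)]);o=np.array(c['origin'])
    return o+ray*(z-o[2])/ray[2]
M=[fw(u,v,.084) for u,v in [(211,162),(399,126),(278,14),(328.5,269)]]
for m in M:print(m.round(4))
print(np.linalg.norm(M[0]-M[1]),np.linalg.norm(M[2]-M[3]),(M[0]+M[1])/2,(M[2]+M[3])/2)
print(s['clock'],s['tcp_pos'])
```

```text
[0.4253 0.0694 0.084 ]
[0.5231 0.0623 0.084 ]
[0.479  0.1344 0.084 ]
[ 0.4698 -0.0028  0.084 ]
0.09811147884458479 0.13755497553538323 [0.47421875 0.06588995 0.084     ] [0.47437323 0.06582587 0.084     ]
2.15 [ 0.46653039 -0.00794859  0.12936959]
```

carry_out(steps=[[[0, 0, -5], [0.3, 0.2, 0], 255], [[0, 0, -10], [0.3, 0.2, 1.5], 255], [[0, 0, -10], [0.3, 0.2, 3], 255], [[0, 0, -10], [0.3, 0.2, 4], 255], [[0, 0, -10], [0.3, 0.2, 4.3], 255], [[0, 0, -10], [0.3, 0.2, 4.5], 255], [[0, 0, -10], [0.3, 0.2, 4.7], 255], [[0, 0, -10], [0.3, 0.2, 4.7], 255]])

```text
clock: 3.15
tcp_pos: [0.4706, -0.0063, 0.0851]
orientation: [0.001, 0.738, 0.674, -0.0]
wrist_force: [-1.9, -1.0, 5.6]
finger_gap: 0.0003
grip_force: 2.8
```

carry_out(steps=[[[0, 0, 0], [0, 0, 0.1], 255], [[0, 0, 0], [0, 0, 0.2], 255], [[0, 0, 0], [0, 0, 0.3], 255], [[0, 0, 0], [0, 0, 0.4], 255], [[0, 0, 0], [0, 0, 0.5], 255], [[0, 0, 0], [0, 0, 0.6], 255], [[0, 0, 0], [0, 0, 0.6], 255], [[0, 0, 0], [0, 0, 0.6], 255]])

```text
clock: 4.15
tcp_pos: [0.4704, -0.006, 0.0783]
orientation: [0.0, 0.738, 0.674, -0.0]
wrist_force: [0.4, -0.2, -0.2]
finger_gap: 0.0003
grip_force: 0.0
```

carry_out(steps=[[[0, 0, 0], [0, 0, -2], 255], [[0, 0, 0], [0, 0, -3.5], 255], [[0, 0, 0], [2.5, -2, -3.5], 255], [[0, 0, 0], [5, -4, -3.5], 255], [[0, 0, 0], [7, -5.2, -3.5], 255], [[0, 0, 0], [7, -5.2, -2.5], 255], [[0, 0, 0], [7, -5.2, -1.5], 255], [[0, 0, 0], [7, -5.2, -1.2], 255]])

```text
clock: 5.15
tcp_pos: [0.4247, 0.0678, 0.0893]
orientation: [-0.0, 0.739, 0.674, -0.001]
wrist_force: [0.2, -0.7, -0.3]
finger_gap: 0.0
grip_force: 0.0
```

carry_out(steps=[[[0, 0, 0], [0, 0, 0.3], 255], [[0, 0, 0], [0, 0, 0.5], 255], [[0, 0, 0], [0, 0, 0.7], 255], [[0, 0, 0], [0, 0, 0.85], 255], [[0, 0, 0], [0, 0, 1], 255], [[0, 0, 0], [0, 0, 1.15], 255], [[0, 0, 0], [0, 0, 1.25], 255], [[0, 0, 0], [0, 0, 1.25], 255]])

```text
clock: 6.15
tcp_pos: [0.425, 0.0684, 0.078]
orientation: [0.0, 0.738, 0.674, 0.0]
wrist_force: [-1.5, -0.6, 3.2]
finger_gap: -0.0003
grip_force: 1.4
```

carry_out(steps=[[[0, 0, 0], [0, 0, -2], 255], [[0, 0, 0], [0, 0, -3.5], 255], [[0, 0, 0], [2.5, 2, -3.5], 255], [[0, 0, 0], [5, 4, -3.5], 255], [[0, 0, 0], [7.1, 4.9, -3.5], 255], [[0, 0, 0], [7.1, 4.9, -2.5], 255], [[0, 0, 0], [7.1, 4.9, -1.5], 255], [[0, 0, 0], [7.1, 4.9, -1.2], 255]])

```text
clock: 7.15
tcp_pos: [0.4786, 0.134, 0.0885]
orientation: [-0.001, 0.739, 0.674, -0.001]
wrist_force: [-0.4, 1.0, 0.3]
finger_gap: 0.0003
grip_force: 0.0
```

carry_out(steps=[[[0, 0, 0], [0, 0, 0.3], 255], [[0, 0, 0], [0, 0, 0.5], 255], [[0, 0, 0], [0, 0, 0.7], 255], [[0, 0, 0], [0, 0, 0.85], 255], [[0, 0, 0], [0, 0, 1], 255], [[0, 0, 0], [0, 0, 1.15], 255], [[0, 0, 0], [0, 0, 1.25], 255], [[0, 0, 0], [0, 0, 1.25], 255]])

```text
clock: 8.15
tcp_pos: [0.4802, 0.1346, 0.0779]
orientation: [0.0, 0.738, 0.674, 0.0]
wrist_force: [-1.3, -0.7, 6.4]
finger_gap: -0.0001
grip_force: 3.2
```

carry_out(steps=[[[0, 0, 0], [0, 0, -1.5], 255], [[0, 0, 0], [0, 0, -2.5], 255], [[0, 0, 0], [-2.5, 2, -2.5], 255], [[0, 0, 0], [-5, 4, -2.5], 255], [[0, 0, 0], [-7, 5.1, -2.5], 255], [[0, 0, 0], [-7, 5.1, -2], 255], [[0, 0, 0], [-7, 5.1, -1.5], 255], [[0, 0, 0], [-7, 5.1, -1.2], 255]])

```text
clock: 9.15
tcp_pos: [0.5238, 0.0611, 0.0889]
orientation: [-0.0, 0.738, 0.675, -0.0]
wrist_force: [-0.3, -0.3, 0.8]
finger_gap: -0.0001
grip_force: 0.0
```

carry_out(steps=[[[0, 0, 0], [0, 0, 0.3], 255], [[0, 0, 0], [0, 0, 0.5], 255], [[0, 0, 0], [0, 0, 0.7], 255], [[0, 0, 0], [0, 0, 0.85], 255], [[0, 0, 0], [0, 0, 1], 255], [[0, 0, 0], [0, 0, 1.1], 255], [[0, 0, 0], [0, 0, 1.15], 255], [[0, 0, 0], [0, 0, 1.15], 255]])

```text
clock: 10.15
tcp_pos: [0.5242, 0.0604, 0.078]
orientation: [-0.0, 0.738, 0.674, -0.0]
wrist_force: [-2.2, 0.0, 4.6]
finger_gap: -0.0001
grip_force: 2.2
```

carry_out(steps=[[[0, 0, 0], [0, 0, -2], 255], [[0, 0, 0], [0, 0, -4], 255], [[0, 0, 0], [0, -2, -6], 255], [[0, 0, 0], [-3, -5, -8], 255], [[0, 0, 0], [-7, -8, -10], 255], [[0, 0, 0], [-11, -10, -12], 255], [[0, 0, 0], [-15, -12, -13], 255], [[0, 0, 0], [-18, -12, -14], 255]])

```text
clock: 11.15
tcp_pos: [0.3875, -0.1091, 0.2183]
orientation: [0.0, 0.739, 0.674, -0.0]
wrist_force: [2.0, -0.3, 0.6]
finger_gap: -0.0003
grip_force: 0.0
```

Run:
```python
from h import *
from workcell import env
s=env.get_state();print(s['clock'],s['tcp_pos'],s['wrist_force'])
p,d=env.read_camera('side');q,d2=env.read_camera('top')
a=cv2.resize(p[190:310,290:410,::-1],None,fx=4,fy=4,interpolation=cv2.INTER_CUBIC)
b=cv2.resize(q[200:320,250:380,::-1],(520//2*1,480//2*1)) if 0 else cv2.resize(q[205:305,260:380,::-1],(400,480),interpolation=cv2.INTER_CUBIC)
cv2.imwrite('pics/fin.png',np.hstack([a[:, :390],b]))
c=env.get_calibration('top');o=np.load('top0.npz')['d']
for n,u,v in [('front',313,284),('back',317,233),('left',281,256),('right',351,261),('panel',316,259)]:
    k=np.s_[v-1:v+2,u-1:u+2];print(n,world(c,u,v,d=np.median(o[k]))[2].round(4),world(c,u,v,d=np.median(d2[k]))[2].round(4))
```

```text
11.15 [ 0.38748401 -0.10910472  0.21833771] [ 2.02806973 -0.30131677  0.57155143]
front 0.0863 0.0786
back 0.0851 0.0779
left 0.0838 0.078
right 0.0835 0.0791
panel 0.0784 0.0783
```

View pics/fin.png

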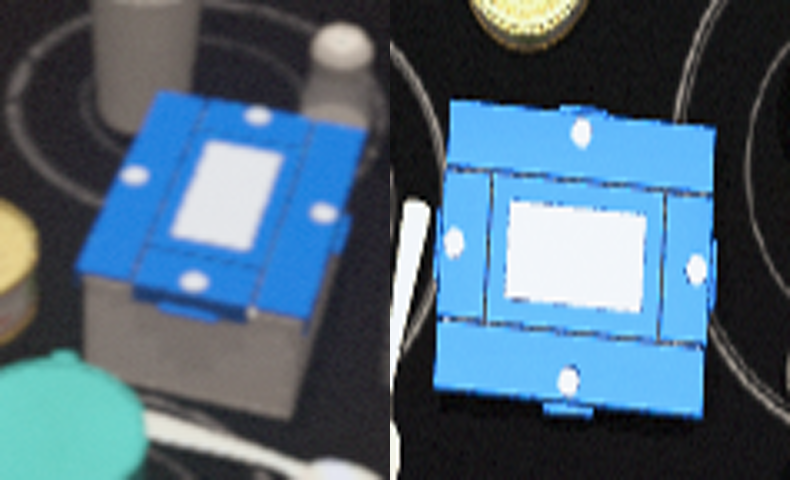

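The picture shows all four sections flat with the panel. The marks measure 78–79 mm high by depth, the box stands where it was, and the bystanders are untouched.

```bash
python3 -c "
from workcell import env
print(env.hand_in())"
```

```text
the job is handed in; nothing more can be done
None
```

All four rim sections are clicked shut and flat (marks at 78–79 mm by depth), with the box and surrounding items left in place; the job was handed in at about 11 s on the robot clock.

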